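# Open the cuvette lid of the photometer

## Task

Open the sample bay of the small white photometer for the next reading: gently press down its blue release tab until the grey lid springs up, then push the lid over backwards until it is fully open and stays there by itself. Only touch and push, do not pick anything up: the cuvette stays seated in its well, the vial, tube, tape and marker beside the instrument stay where they are, and the fingers come away from everything at the end.

Things in the scene. Friction and masses are not known exactly. Their poses are not given: they have to be found in the camera images.
- photometer: small white bench photometer, 182 mm deep (x), 154 mm wide (y), 70 mm high with its lid shut, fixed to the worktop. Origin under its middle on the worktop; x points from its front (display, keys and tab) to its back (hinge), y to its left, z up. The low front deck (x from -96 to -34 mm) is 28 mm high; the rest is 56 mm high, with the lid on top. It carries the tab and the lid
- tab_pad (a point): top centre of the blue ribbed pad of the release tab, 28 x 28 mm, in the middle of the front deck and 20 mm above the deck; 70 mm in front of the photometer's origin and 48 mm up. A hook behind the pad (starting 21 mm behind the pad's centre, rising 19 mm above the pad, part of the tab) holds the lid shut. Pressed down, the pad tips forward about a cross axis 32 mm behind its centre and 8 mm below its top
- tab (a joint): angle of the release tab, 0 at rest to 0.25 rad fully pressed (pad centre about 8 mm down). A spring returns it; about 2 N on the pad starts it and 4 to 5 N presses it fully, then it meets a firm stop. The lid comes free at about 0.19 rad (pad centre 6 mm down)
- lid (a joint): opening angle of the grey lid, 0 shut, 1.92 rad fully open against its stop (leaning back past upright). Once released, a spring leaf lifts it to about 1.05 rad and no farther; from there it swings freely with light damping, under 1 N at its edge moves it. Left before upright (1.57) it falls back to 1.05; left past upright it falls back gently to the stop at 1.92
- lid_hinge (a point): middle of the lid's hinge axis, which runs along the photometer's y, 54 mm behind the photometer's origin and 62 mm up; does not move as the lid opens
- lid_edge (a point): middle of the lid's front (free) edge, 90 mm from the hinge axis; the lid is 82 mm wide and a shell about 12 mm deep. Lid shut: 36 mm in front of the photometer's origin and 66 mm up; at 1.05 rad: about 13 mm behind the origin and 142 mm up, leaving an open mouth below it towards the front
- cuvette: loose clear cuvette with orange content, 11.5 x 11.5 x 43 mm, upright in the black well under the lid; origin at the centre of its foot; its top lies 55 mm above the worktop, below the rim of the housing, 6 mm behind the photometer's origin
- well (a point): point in the photometer's cuvette well, on its vertical axis, 34 mm above the worktop
- conj_vial: loose brown vial with green cap, 32 mm across, 58 mm high, upright beside the photometer; origin under its centre. A bystander
- tube_50b: loose tube standing on its orange cap, 33 mm across, 115 mm high, upright beside the photometer; origin under its centre. A bystander
- tape_green: loose roll of green tape lying flat, 73 mm across, 19 mm high; origin under its centre. A bystander
- marker_red: loose white marker with red cap lying flat, 136 mm long, 14 mm high; origin at the middle, at its underside. A bystander

How it is judged (in metres and radians):
On the way, in this order (a step that is already met when the one before it is completed fails the run):
1. the release tab is pressed while the lid is still shut (value of joint tab above 0.05 rad and value of joint lid below 0.1 rad).
2. the lid has sprung up (value of joint lid above 0.75 rad), for 0.1 s.
3. the lid is pushed fully open (value of joint lid above 1.75 rad), for 0.1 s.
At the end, for the whole second after the job is handed in: the lid stands open beyond 1.75 rad by itself, the tab has sprung back (below 0.05 rad), the cuvette is upright and seated in its well (within 6 mm sideways, not raised by more than about 5 mm), and the vial and the tube stand upright (value of joint lid above 1.75 rad and value of joint tab below 0.05 rad and horizontal distance between cuvette and well below 0.006 m and z of cuvette in the frame of photometer below 0.018 m and angle between each of cuvette, conj_vial, tube_50b's own z axis and vertical below 0.2 rad and linear speed of cuvette below 0.03 m/s); the robot touches nothing.
It fails at once if the fingers force the photometer, its tab or its lid with more than 40 N (contact force between the fingers and photometer above 40 N).
It fails at once if the cuvette is lifted or taken out (distance of cuvette from where it was at the start of the episode above 0.01 m).
It fails at once if a bystander is lifted or pushed away (moved more than 20 mm) (distance of any of conj_vial, tube_50b, tape_green, marker_red from where it was at the start of the episode above 0.02 m).
It also fails if it takes over 40 s, if anything falls off the work surface, if the arm or the gripper's body presses on something with over 40 N, if the wrist force passes 120 N, or if a joint passes its speed limit or range.

## Robot

A 7-joint arm with a two-finger parallel gripper is mounted at the origin on a cart in front of the work surface, level with it; the furniture and walls round the work are solid. World frame = base frame: x ahead of the robot, y to its left, z up, the work surface at z = 0. Lengths are in mm, angles in rad, forces in N, time in s.
With the tool pointing down it reaches from about 400 to 875 mm from the base axis. Payload 4.4 kg.
Tool frame: the origin (TCP) lies midway between the tips of the shut fingers; the grasp point (between the pads) lies 19 mm behind it; z points along the fingers, y is the line along which they close (so a half turn about z gives the same grasp; the last joint's range is limited). The gripper opens to 85 mm and grips with 20 to 120 N. Pads are 22 mm wide; open, the fingers measure 114 mm over their backs; the gripper's body (76 mm by 85 mm) begins 54 mm behind the grasp point. The pads swing forward as they close: fully open they stand 13 mm farther back than shut.
Start: joints at [1.256, 0.628, 0.038, 1.517, -0.027, 0.996, -0.02], TCP at [160.084, -629.993, 231.313] pointing down, gripper open.
Joint ranges: [-3.06, 3.06], [-0.37, 2.12], [-1.25, 1.32], [0.18, 2.47], [-1.1, 4.24], [0.23, 1.98], [-2.94, 2.94]. Speed limits (rad/s): [2.57, 2.57, 3.14, 3.14, 3.14, 3.14, 3.14].

## Interface

Orientations are given as [roll, pitch, yaw] about the fixed x, y, z axes, in that order (R = Rz(yaw) Ry(pitch) Rx(roll)).
In Python, from cell import read_state, get_image, finish_job gives the robot as it stands.
- The arm moves only by the tool send_rows, never from a script. Its argument "series" is a list of rows, each an object of numbers: "ax", "ay", "az": the turn, a rotation vector about the tool's x, y, z in rad; "dx", "dy", "dz": the shift along the tool's x, y, z in cm; "hand": the closure, from 0 (fully open) to 1 (shut). In form: [{"ax": .., "ay": .., "az": .., "dx": .., "dy": .., "dz": .., "hand": ..}, ...]. A call has 1 to 10 rows; each row is the pose to reach, as a shift and turn from the pose commanded when the call began, along the tool's axes at that moment; what a row does not reach only later rows make up. A row lasts 1/10 s, in which the tool goes at most 50 mm and 8.59 degrees, less where a joint would pass 70% of its speed; a pose out of reach is approached as far as the arm can. A call with a gripper value outside its range is refused whole. The fingers move at their own pace and stop on an object; the grip force is fixed at half the most. Time passes only in rows, so rows that repeat a pose let the fingers close. It gives the time, the measured TCP pose, the force, the opening and the grip force at its end, in the units of the state.
- read_state(): the state, without advancing time (a new reading comes with each control period).
- get_image(name): name is "scene" or "top" or "wrist"; returns a dict with "pixels" (420x560x3 uint8, red, green, blue), "mtx" (3x3 intrinsics, pixels), "R" (3x3) and "t" (3): a world point X has camera coordinates R X + t. Camera axes: x right, y down, z forward; pixel columns grow to the right and rows downward; lengths in mm; the calibration is good to about 2 mm. A picture is of the moment at which its call begins. There is no depth.
- finish_job(): hands the job in; it is judged then, once.
The state is a dict: "clock": time; "qpos": joint angles; "qd": joint speeds; "tau": joint torques, N m; "eef_pos": TCP position; "tool_rot": TCP orientation; "force": force on the tool from outside, world axes, zero at the start; "torque": the same for the moment, N m; "width": finger opening in mm; "gripper_force": force on a finger pad.
Only numpy, scipy, OpenCV 4.12 (cv2) and the standard library are available. Lean on these libraries where they do the work, as an engineer would, in place of code of your own. Each camera call takes 0.05 s, during which the arm holds its last target. There are 200 camera calls.

## Working session

There is one attempt and no reset: what is moved stays moved. The work goes in short steps, Python scripts to look and compute and a tool call to move; the robot and the scene stay as the last step left them, time stands still between calls to the robot, and variables do not carry over. Pictures are saved under pics/ and viewed, at most 10 in all, crops included, and the job is handed in when it is done.

Besides the shell and the picture viewer there is one more tool, called after "Call:" as name([rows], argument=value, ...), one row to a line, values as JSON. send_rows: Moves the arm, as the interface text tells. Its arguments: {"type":"object","properties":{"series":{"type":"array","items":{"type":"object","properties":{"ax":{"type":"number"},"ay":{"type":"number"},"az":{"type":"number"},"dx":{"type":"number"},"dy":{"type":"number"},"dz":{"type":"number"},"hand":{"type":"number"}}}}},"required":["series"]}

```bash
mkdir -p pics
python3 - <<'E'
from cell import *
import cv2,numpy as np
s=read_state();print(s)
for n in("scene","top"):
    d=get_image(n);cv2.imwrite(f"pics/{n}0.png",d["pixels"][:,:,::-1]);print(n,d["mtx"].tolist(),np.round(d["R"],4).tolist(),d["t"])
E
```

```text
{'clock': 0.0, 'qpos': array([ 1.25617435,  0.62931315,  0.03843374,  1.51835645, -0.02696654,
        0.99630264, -0.02002962]), 'qd': array([-5.28687735e-04, -2.93197526e-04,  7.86078001e-04, -1.26515605e-04,
       -8.97932646e-05, -2.94041773e-04,  1.45721337e-03]), 'tau': array([ 4.69929109e-04, -5.63398576e+01,  1.22669064e+00, -1.93443096e+01,
        1.11349707e-02,  1.07068048e-02,  1.25621216e-05]), 'eef_pos': array([ 159.94229751, -629.37819221,  230.41401402]), 'tool_rot': array([-3.13973140e+00,  4.59520268e-05,  2.48817518e-01]), 'force': array([-0.17915835,  0.76525819, -0.0021381 ]), 'torque': array([-0.05895727, -0.02050817, -0.00063355]), 'gripper_force': 0.0, 'width': 84.83562793622772}
scene [[457.7432931978482, 0.0, 285.1909161935072], [0.0, 457.7432931978482, 208.49699092657445], [0.0, 0.0, 1.0]] [[-0.5068, -0.862, -0.0109], [-0.6352, 0.3819, -0.6713], [0.5828, -0.3333, -0.7411]] [315.56461679 375.02309348 719.02690972]
top [[546.9538214543575, 0.0, 280.2339110292693], [0.0, 546.9538214543575, 219.2063921887019], [0.0, 0.0, 1.0]] [[0.0227, -0.9996, 0.0141], [-0.9971, -0.0237, -0.0721], [0.0724, -0.0124, -0.9973]] [  55.35859119  566.29583649 1105.43855349]
```

View pics/top0.png

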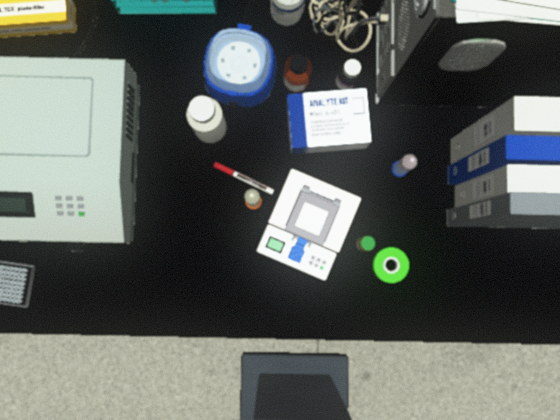

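View pics/scene0.png

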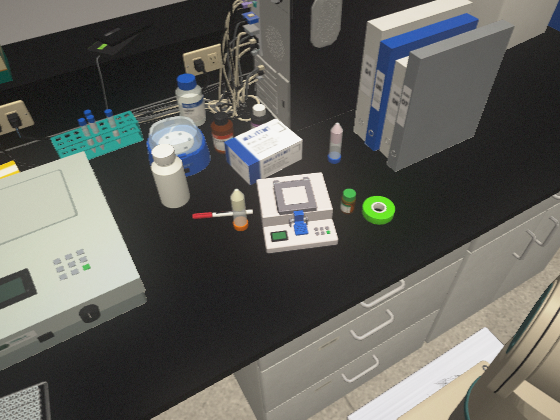

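The top view shows the photometer at about (308,222), with its front facing down and slightly left and the blue tab at (297,250). The tube is at (253,199), the vial at (368,243), the tape at (391,265) and the marker at (243,178). Next I'll measure the pose.

```bash
cat > h.py <<'E'
import numpy as np,cv2
from cell import *
def ray(d,u,v,z):
    r=d["R"].T@np.linalg.inv(d["mtx"])@[u,v,1.]; c=-d["R"].T@d["t"]
    return c+r*(z-c[2])/r[2]
def proj(d,X):
    p=d["mtx"]@(d["R"]@np.asarray(X,float)+d["t"]); return p[:2]/p[2]
E
python3 - <<'E'
from h import *
for n,(x0,x1,y0,y1) in {"top":(245,370,160,290),"scene":(250,342,170,255)}.items():
    d=get_image(n);p=d["pixels"][y0:y1,x0:x1];hsv=cv2.cvtColor(p,cv2.COLOR_RGB2HSV)
    b=cv2.inRange(hsv,(105,130,80),(125,255,255));
    k,l,st,ce=cv2.connectedComponentsWithStats(b)
    for i in range(1,k):
        if st[i,4]>15: print(n,"blue",ce[i]+[x0,y0],st[i]+[x0,y0,0,0,0])
    if n=="top":
        # white housing corners
        w=cv2.inRange(hsv,(0,0,120),(180,70,255));w=cv2.morphologyEx(w,cv2.MORPH_OPEN,np.ones((3,3)))
        k,l,st,ce=cv2.connectedComponentsWithStats(w);i=1+st[1:,4].argmax()
        c=max(cv2.findContours((l==i).astype(np.uint8),0,1)[0],key=cv2.contourArea)
        h=cv2.approxPolyDP(cv2.convexHull(c),4,True)[:,0]+[x0,y0];print("hull",h.tolist())
        for q in h:print(q,ray(d,*q,56).round(1),ray(d,*q,28).round(1))
        B=ce
    cv2.imwrite(f"pics/c_{n}.png",cv2.resize(p[:,:,::-1],None,fx=5 if n=="scene" else 4.5,fy=5 if n=="scene" else 4.5,interpolation=cv2.INTER_CUBIC))
E
```

```text
top blue [297.49775785 249.74439462] [289 238  18  24 223]
hull [[291, 169], [360, 197], [326, 279], [257, 251]]
[291 169] [663.7  49.6  56. ] [668.3  48.8  28. ]
[360 197] [610.6 -89.7  56. ] [613.9 -94.1  28. ]
[326 279] [445.8 -24.3  56. ] [444.8 -27.   28. ]
[257 251] [498.  113.5  56. ] [498.4 114.4  28. ]
scene blue [299.39035088 223.53947368] [294 210  14  25 228]
```

View pics/c_top.png

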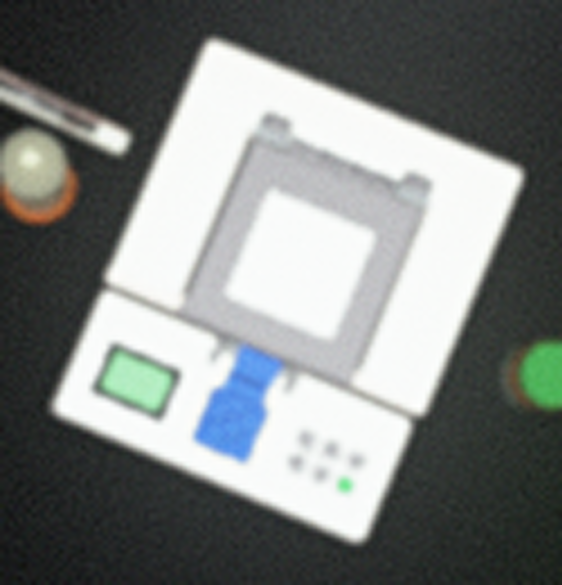

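The crop shows the square pad centre at (232,425), which is top pixel (296.6,254.4). The hinge knobs are at crop (275,128) and (415,188), and the lid's front edge runs from (186,300) to (350,383).

Run:
```python
from h import *
d=get_image("top");e=get_image("scene")
f=lambda u,v,z:ray(d,245+u/4.5,160+v/4.5,z)
print("pad",f(232,425,48),"hinge",f(275,128,66),f(415,188,66),"lidfront",f(186,300,66),f(350,383,66))
a=-.365;R=np.array([[np.cos(a),-np.sin(a)],[np.sin(a),np.cos(a)]])
p=f(232,425,48)[:2];h=(f(275,128,66)+f(415,188,66))[:2]/2
m=np.array([554.3,11.8])
print("origins",p+R@[70,0],h-R@[54,0],m,m+R@[5,0])
O=(p+R@[70,0]+h-R@[54,0])/2
im=e["pixels"].copy()
W=lambda x,y,z:[*(O+R@[x,y]),z]
P=[W(x,y,z) for x,y,z in[(-96,77,28),(-96,-77,28),(86,77,56),(86,-77,56),(-84,14,48),(-84,-14,48),(-56,14,48),(-56,-14,48),(-36,41,66),(-36,-41,66)]]
x0,y0=250,170
ims=[]
for g,x0,y0 in((e,240,165),(d,245,160)):
    c=cv2.resize(g["pixels"][y0:y0+130,x0:x0+100 if g is e else x0+125,::-1],None,fx=4,fy=4,interpolation=cv2.INTER_CUBIC)
    for q in P:
        u=(proj(g,q)-[x0,y0]+.5)*4;cv2.circle(c,tuple(int(i) for i in u),3,(0,0,255),1)
    ims.append(c[:480])
cv2.imwrite("pics/chk.png",np.hstack(ims)[:,:800+100][:,:800] if 0 else cv2.resize(np.hstack(ims),(790,421)))
print(O)
```

```text
pad [493.03118145  34.62873007  48.        ] hinge [623.88042911  19.14714804  66.        ] [598.80768025 -43.02473653  66.        ] lidfront [547.06313538  56.70055339  66.        ] [512.38634434 -15.85034268  66.        ]
origins [558.41984473   9.64227946] [560.90137157   7.33646766] [554.3  11.8] [558.97061881  10.01525353]
[559.66060815   8.48937356]
```

View pics/chk.png

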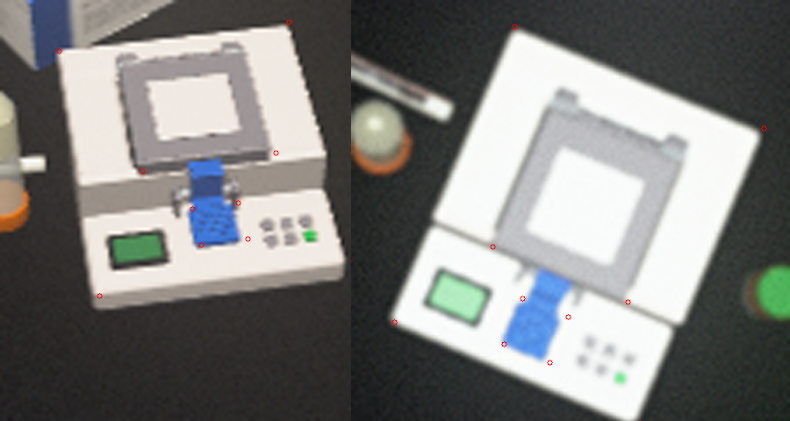

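```bash
cat >> h.py <<'E'
from scipy.spatial.transform import Rotation as Ro
O=np.array([559,9.5,0]);A=-.365;P=Ro.from_euler("z",A)
def go(X,pitch=-.25,world=False):
    s=read_state();T=Ro.from_euler("xyz",s["tool_rot"]);G=Ro.from_euler("xyz",[np.pi,pitch,A])
    W=np.array(X,float) if world else O+P.apply(X)
    print("in photometer frame now",P.inv().apply(s["eef_pos"]-O).round(1),"F",s["force"].round(1),"t",s["clock"])
    print("d cm",(T.inv().apply(W-s["eef_pos"])/10).round(2),"a",(T.inv()*G).as_rotvec().round(3))
E
python3 -c "
from h import *
go([460,-330,240],world=True);go([-90,0,120])"
```

```text
in photometer frame now [-144.5 -739.6  231. ] F [-0.4 -0.4  1. ] t 0.3
d cm [ 36.46 -21.67  -0.89] a [-0.077  0.242  0.61 ]
in photometer frame now [-144.5 -739.6  231. ] F [-0.4 -0.4  1. ] t 0.3
d cm [ 47.05 -57.32  11.13] a [-0.077  0.242  0.61 ]
```

Call:
send_rows([
  {"dx": 36.5,"dy": -21.7,"dz": -0.9,"ax": -0.08,"ay": 0.24,"az": 0.61,"hand": 1},
  {"dx": 36.5,"dy": -21.7,"dz": -0.9,"ax": -0.08,"ay": 0.24,"az": 0.61,"hand": 1},
  {"dx": 36.5,"dy": -21.7,"dz": -0.9,"ax": -0.08,"ay": 0.24,"az": 0.61,"hand": 1},
  {"dx": 36.5,"dy": -21.7,"dz": -0.9,"ax": -0.08,"ay": 0.24,"az": 0.61,"hand": 1},
  {"dx": 36.5,"dy": -21.7,"dz": -0.9,"ax": -0.08,"ay": 0.24,"az": 0.61,"hand": 1},
  {"dx": 36.5,"dy": -21.7,"dz": -0.9,"ax": -0.08,"ay": 0.24,"az": 0.61,"hand": 1},
  {"dx": 36.5,"dy": -21.7,"dz": -0.9,"ax": -0.08,"ay": 0.24,"az": 0.61,"hand": 1},
  {"dx": 36.5,"dy": -21.7,"dz": -0.9,"ax": -0.08,"ay": 0.24,"az": 0.61,"hand": 1},
  {"dx": 36.5,"dy": -21.7,"dz": -0.9,"ax": -0.08,"ay": 0.24,"az": 0.61,"hand": 1},
  {"dx": 36.5,"dy": -21.7,"dz": -0.9,"ax": -0.08,"ay": 0.24,"az": 0.61,"hand": 1},
])

```text
clock: 1.3
eef_pos: [464.2, -325.2, 240.5]
tool_rot: [3.14, -0.25, -0.356]
force: [-0.2, -0.1, -0.5]
width: 0.0
gripper_force: 0.0
```

```bash
python3 -c "
from h import *
go([-85,0,130])"
```

```text
in photometer frame now [  30.9 -346.5  240.5] F [-0.2 -0.1 -0.5] t 1.3
d cm [-13.65 -34.78   7.85] a [-0.     0.     0.009]
```

Call:
send_rows([
  {"dx": -13.6,"dy": -34.8,"dz": 7.8},
  {"dx": -13.6,"dy": -34.8,"dz": 7.8},
  {"dx": -13.6,"dy": -34.8,"dz": 7.8},
  {"dx": -13.6,"dy": -34.8,"dz": 7.8},
  {"dx": -13.6,"dy": -34.8,"dz": 7.8},
  {"dx": -13.6,"dy": -34.8,"dz": 7.8},
  {"dx": -13.6,"dy": -34.8,"dz": 7.8},
  {"dx": -13.6,"dy": -34.8,"dz": 7.8},
  {"dx": -13.6,"dy": -34.8,"dz": 7.8},
  {"dx": -13.6,"dy": -34.8,"dz": 7.8},
])

```text
invalid input at $.series[0]: expected keys ax, ay, az, dx, dy, dz, hand
```

Run:
```python
from h import *
s=read_state();print(s["width"])
go([-77,0,58])
for n in("top","scene"):
    d=get_image(n);print(n,"tcp px",proj(d,s["eef_pos"]))
    if n=="scene":
        c=d["pixels"][110:260,220:380,::-1];cv2.imwrite("pics/s1.png",cv2.resize(c,None,fx=4,fy=4,interpolation=cv2.INTER_CUBIC))
```

```text
0.041634957118933905
in photometer frame now [  30.9 -346.5  240.5] F [-0.2 -0.1 -0.5] t 1.3
d cm [-14.65 -34.78  15.02] a [-0.     0.     0.009]
top tcp px [519.0531072  276.01405299]
scene tcp px [463.38262943 106.24211284]
```

View pics/s1.png

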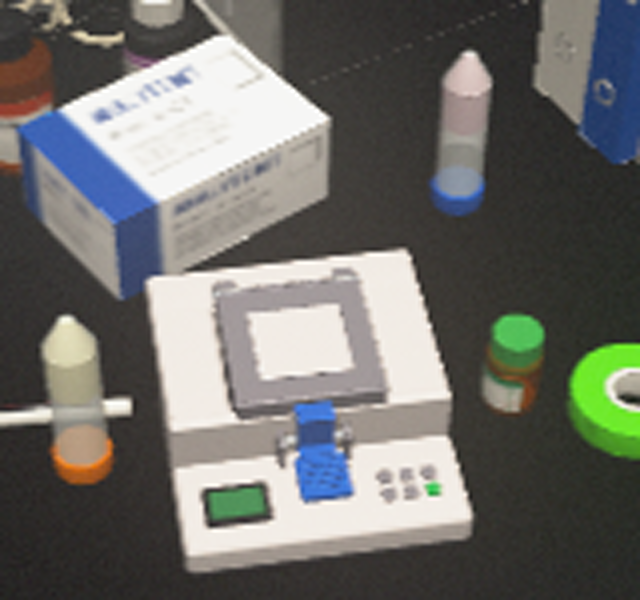

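The move was refused because every row needs all seven keys. The picture shows the scene unchanged, with the tab pad at crop (323,470). I'll send it again with all keys.

Call:
send_rows([
  {"dx": -13.6,"dy": -34.8,"dz": 7.8,"ax": 0,"ay": 0,"az": 0,"hand": 1},
  {"dx": -13.6,"dy": -34.8,"dz": 7.8,"ax": 0,"ay": 0,"az": 0,"hand": 1},
  {"dx": -13.6,"dy": -34.8,"dz": 7.8,"ax": 0,"ay": 0,"az": 0,"hand": 1},
  {"dx": -13.6,"dy": -34.8,"dz": 7.8,"ax": 0,"ay": 0,"az": 0,"hand": 1},
  {"dx": -13.6,"dy": -34.8,"dz": 7.8,"ax": 0,"ay": 0,"az": 0,"hand": 1},
  {"dx": -13.6,"dy": -34.8,"dz": 7.8,"ax": 0,"ay": 0,"az": 0,"hand": 1},
  {"dx": -13.6,"dy": -34.8,"dz": 7.8,"ax": 0,"ay": 0,"az": 0,"hand": 1},
  {"dx": -13.6,"dy": -34.8,"dz": 7.8,"ax": 0,"ay": 0,"az": 0,"hand": 1},
  {"dx": -13.6,"dy": -34.8,"dz": 7.8,"ax": 0,"ay": 0,"az": 0,"hand": 1},
  {"dx": -13.6,"dy": -34.8,"dz": 7.8,"ax": 0,"ay": 0,"az": 0,"hand": 1},
])

```text
clock: 2.4
eef_pos: [479.0, 37.7, 128.7]
tool_rot: [3.137, -0.247, -0.359]
force: [0.8, -0.8, 0.0]
width: 0.1
gripper_force: 0.0
```

Run:
```python
from h import *
s=read_state()
go([-77,0,58])
d=get_image("scene");print("tcp px",proj(d,s["eef_pos"]))
c=d["pixels"][110:260,220:380,::-1];cv2.imwrite("pics/s2.png",cv2.resize(c,None,fx=4,fy=4,interpolation=cv2.INTER_CUBIC))
```

```text
in photometer frame now [-84.8  -2.2 128.7] F [ 0.8 -0.8  0. ] t 2.4
d cm [-0.97 -0.25  7.05] a [0.003 0.003 0.006]
tcp px [305.2020754  207.85403148]
```

View pics/s2.png

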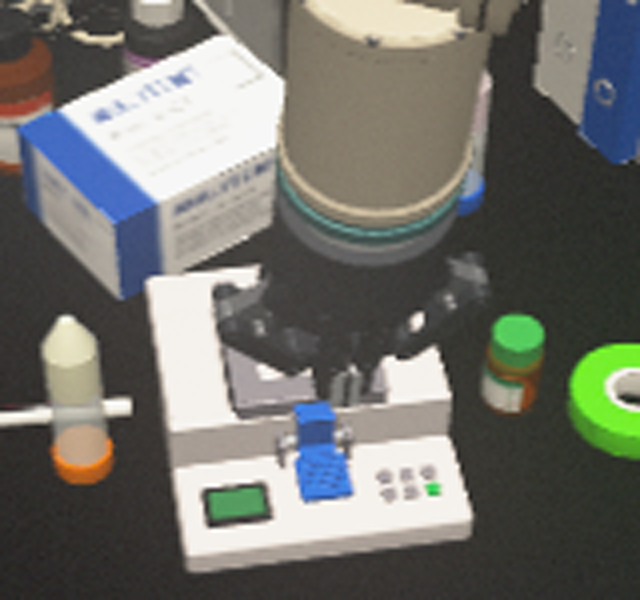

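The picture shows the shut fingertips at about crop (345,400). They sit above the pad and a little to its right, and match the projected TCP at (341,391). I'll go down just above the pad, slightly to the left.

Call:
send_rows([
  {"dx": -0.5,"dy": -0.4,"dz": 3.5,"ax": 0,"ay": 0,"az": 0,"hand": 1},
  {"dx": -1.0,"dy": -0.4,"dz": 6.8,"ax": 0,"ay": 0,"az": 0,"hand": 1},
  {"dx": -1.0,"dy": -0.4,"dz": 6.8,"ax": 0,"ay": 0,"az": 0,"hand": 1},
  {"dx": -1.0,"dy": -0.4,"dz": 6.8,"ax": 0,"ay": 0,"az": 0,"hand": 1},
])

```text
clock: 2.85
eef_pos: [500.5, 37.8, 82.2]
tool_rot: [3.118, -0.217, -0.369]
force: [0.1, 0.0, 0.5]
width: -0.2
gripper_force: 0.0
```

Run:
```python
from h import *
s=read_state()
go([-77,2,48]);go([-77,2,43])
for n in["scene","wrist"]:
    d=get_image(n)
    if n=="scene":c=d["pixels"][150:250,240:350,::-1]; a=cv2.resize(c,(440,400),interpolation=cv2.INTER_CUBIC)
    else: b=cv2.resize(d["pixels"][:,:,::-1],(350,263))
b=cv2.copyMakeBorder(b,0,137,0,0,0);cv2.imwrite("pics/s3.png",np.hstack([a,b]))
```

```text
in photometer frame now [-64.7   5.6  82.2] F [0.1 0.  0.5] t 2.85
d cm [-1.94  0.29  3.09] a [ 0.024  0.033 -0.003]
in photometer frame now [-64.7   5.6  82.2] F [0.1 0.  0.5] t 2.85
d cm [-2.04  0.28  3.58] a [ 0.024  0.033 -0.003]
```

View pics/s3.png

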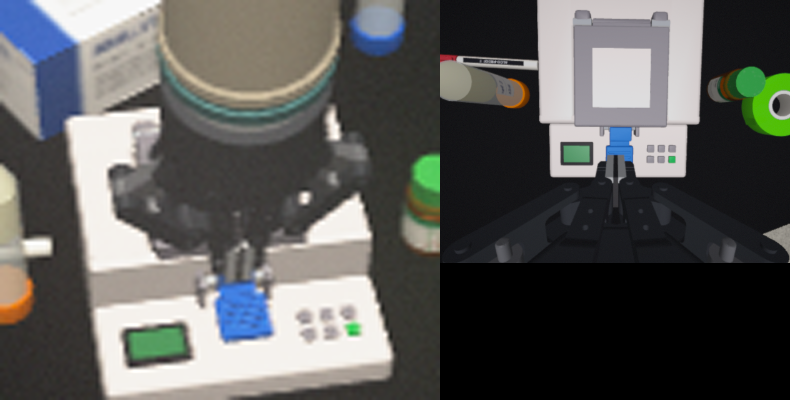

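The left view has the fingertips at about (238,280), above and behind the pad. The wrist view has them over the tab at (617,175). The move wasn't fully reached, so I'm checking the joints.

Run:
```python
from h import *
s=read_state();print(s["qpos"].round(3),s["qd"].round(3),s["tool_rot"])
go([-77,2,56])
```

```text
[-0.596  0.699  0.547  2.232 -1.099  0.233 -1.062] [-0.017 -0.005 -0.005  0.    -0.     0.002 -0.   ] [ 3.11929569 -0.21739059 -0.36782982]
in photometer frame now [-65.3   6.4  82.8] F [ 0.5 -0.   0.1] t 2.95
d cm [-1.72  0.4   2.37] a [ 0.023  0.033 -0.002]
```

Joints 5 and 6 are at their limits, so the tool tilt is what blocks it. I'll go upright instead.

Run:
```python
from h import *
go([-84,2,90],0)
```

```text
in photometer frame now [-65.3   6.4  82.8] F [ 0.5 -0.   0.1] t 2.95
d cm [-1.67  0.47 -1.1 ] a [ 0.023 -0.217 -0.005]
```

Call:
send_rows([
  {"dx": -1.7,"dy": 0.5,"dz": -1.1,"ax": 0.02,"ay": -0.22,"az": 0,"hand": 1},
  {"dx": -1.7,"dy": 0.5,"dz": -1.1,"ax": 0.02,"ay": -0.22,"az": 0,"hand": 1},
  {"dx": -1.7,"dy": 0.5,"dz": -1.1,"ax": 0.02,"ay": -0.22,"az": 0,"hand": 1},
  {"dx": -1.7,"dy": 0.5,"dz": -1.1,"ax": 0.02,"ay": -0.22,"az": 0,"hand": 1},
  {"dx": -1.7,"dy": 0.5,"dz": -1.1,"ax": 0.02,"ay": -0.22,"az": 0,"hand": 1},
  {"dx": -1.7,"dy": 0.5,"dz": -1.1,"ax": 0.02,"ay": -0.22,"az": 0,"hand": 1},
])

```text
clock: 3.55
eef_pos: [480.2, 43.7, 88.8]
tool_rot: [3.14, 0.004, -0.367]
force: [-0.1, -1.0, 0.4]
width: -0.1
gripper_force: 0.0
```

Run:
```python
from h import *
s=read_state();print(s["qpos"].round(3),s["qd"].round(3),s["tool_rot"])
go([-79,2,56],0)
```

```text
[-0.615  0.759  0.731  2.111 -0.903  0.625 -1.175] [ 0.     0.006  0.006 -0.009  0.006  0.011 -0.001] [ 3.13999763  0.00387561 -0.36681711]
in photometer frame now [-85.8   3.8  88.8] F [-0.1 -1.   0.4] t 3.55
d cm [0.69 0.17 3.28] a [ 0.002  0.004 -0.002]
```

Call:
send_rows([
  {"dx": 0.4,"dy": 0.2,"dz": 1.6,"ax": 0,"ay": 0,"az": 0,"hand": 1},
  {"dx": 0.7,"dy": 0.2,"dz": 3.3,"ax": 0,"ay": 0,"az": 0,"hand": 1},
  {"dx": 0.7,"dy": 0.2,"dz": 3.3,"ax": 0,"ay": 0,"az": 0,"hand": 1},
  {"dx": 0.7,"dy": 0.2,"dz": 3.6,"ax": 0,"ay": 0,"az": 0,"hand": 1},
  {"dx": 0.7,"dy": 0.2,"dz": 3.8,"ax": 0,"ay": 0,"az": 0,"hand": 1},
  {"dx": 0.7,"dy": 0.2,"dz": 4.0,"ax": 0,"ay": 0,"az": 0,"hand": 1},
  {"dx": 0.7,"dy": 0.2,"dz": 4.0,"ax": 0,"ay": 0,"az": 0,"hand": 1},
])

```text
clock: 4.25
eef_pos: [486.8, 38.7, 49.0]
tool_rot: [3.139, 0.003, -0.367]
force: [1.1, 0.0, -0.2]
width: 0.1
gripper_force: 0.0
```

Run:
```python
from h import *
go([-79,2,42],0)
```

```text
in photometer frame now [-77.9   1.5  49. ] F [ 1.1  0.  -0.2] t 4.25
d cm [-0.11 -0.05  0.7 ] a [ 0.002  0.003 -0.002]
```

Call:
send_rows([
  {"dx": 0,"dy": 0,"dz": 0.15,"ax": 0,"ay": 0,"az": 0,"hand": 1},
  {"dx": 0,"dy": 0,"dz": 0.3,"ax": 0,"ay": 0,"az": 0,"hand": 1},
  {"dx": 0,"dy": 0,"dz": 0.45,"ax": 0,"ay": 0,"az": 0,"hand": 1},
  {"dx": 0,"dy": 0,"dz": 0.6,"ax": 0,"ay": 0,"az": 0,"hand": 1},
  {"dx": 0,"dy": 0,"dz": 0.6,"ax": 0,"ay": 0,"az": 0,"hand": 1},
])

```text
clock: 4.75
eef_pos: [486.3, 38.8, 42.6]
tool_rot: [3.139, 0.005, -0.367]
force: [-1.3, 1.0, 2.7]
width: 0.0
gripper_force: 1.4
```

```bash
cat > lid.py <<'E'
from h import *
go([-79,2,39],0)
# blue/gray view
d=get_image("scene");c=d["pixels"][130:250,240:360,::-1]
import sys
cv2.imwrite(f"pics/{sys.argv[1]}.png",cv2.resize(c,(480,480),interpolation=cv2.INTER_CUBIC))
E
python3 lid.py p1
```

```text
in photometer frame now [-78.4   1.5  42.6] F [-1.3  1.   2.7] t 4.75
d cm [-0.06 -0.05  0.36] a [ 0.002  0.005 -0.002]
```

Contact is 2.7 N. I'll keep pressing gently.

Call:
send_rows([
  {"dx": 0,"dy": 0,"dz": 0.1,"ax": 0,"ay": 0,"az": 0,"hand": 1},
  {"dx": 0,"dy": 0,"dz": 0.2,"ax": 0,"ay": 0,"az": 0,"hand": 1},
  {"dx": 0,"dy": 0,"dz": 0.3,"ax": 0,"ay": 0,"az": 0,"hand": 1},
  {"dx": 0,"dy": 0,"dz": 0.35,"ax": 0,"ay": 0,"az": 0,"hand": 1},
  {"dx": 0,"dy": 0,"dz": 0.35,"ax": 0,"ay": 0,"az": 0,"hand": 1},
])

```text
clock: 5.3
eef_pos: [486.3, 38.9, 39.4]
tool_rot: [3.14, 0.005, -0.367]
force: [-4.6, 2.3, 6.0]
width: -0.1
gripper_force: 3.3
```

```bash
python3 lid.py p2
```

```text
in photometer frame now [-78.4   1.5  39.4] F [-4.6  2.3  6. ] t 5.3
d cm [-0.06 -0.05  0.04] a [ 0.002  0.005 -0.002]
```

View pics/p2.png

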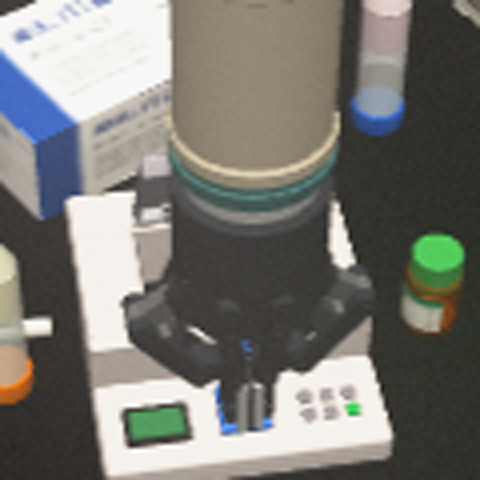

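The lid's left side now shows at (155,190), raised above the housing, so it has sprung up behind the gripper. I'll back off forward and up.

Call:
send_rows([
  {"dx": -0.5,"dy": 0,"dz": -0.5,"ax": 0,"ay": 0,"az": 0,"hand": 1},
  {"dx": -1.2,"dy": 0,"dz": -1.5,"ax": 0,"ay": 0,"az": 0,"hand": 1},
  {"dx": -2.5,"dy": 0,"dz": -3.5,"ax": 0,"ay": 0,"az": 0,"hand": 1},
  {"dx": -3.0,"dy": 0,"dz": -5.5,"ax": 0,"ay": 0,"az": 0,"hand": 1},
  {"dx": -3.0,"dy": 0,"dz": -8.0,"ax": 0,"ay": 0,"az": 0,"hand": 1},
  {"dx": -3.0,"dy": 0,"dz": -8.6,"ax": 0,"ay": 0,"az": 0,"hand": 1},
  {"dx": -3.0,"dy": 0,"dz": -8.6,"ax": 0,"ay": 0,"az": 0,"hand": 1},
])

```text
clock: 6.05
eef_pos: [459.9, 49.5, 126.4]
tool_rot: [3.14, 0.001, -0.367]
force: [0.1, -0.7, 0.9]
width: -0.2
gripper_force: 0.0
```

```bash
cat >> lid.py <<'E'
e=get_image("top");c2=e["pixels"][150:290,240:380,::-1]
cv2.imwrite(f"pics/{sys.argv[1]}b.png",np.hstack([cv2.resize(c,(390,390),interpolation=cv2.INTER_CUBIC),cv2.resize(c2,(390,390),interpolation=cv2.INTER_CUBIC)]))
for t in(0,1.05,1.4,1.92):print(t,[((proj(e,O+P.apply([54-90*np.cos(t),y,62+90*np.sin(t)]))-[240,150])*390/140+[390,0]).round() for y in(41,-41)],[((proj(d,O+P.apply([54-90*np.cos(t),y,62+90*np.sin(t)]))-[240,130])*390/120).round() for y in(41,-41)])
E
python3 lid.py p3
```

```text
in photometer frame now [-106.9    2.   126.4] F [ 0.1 -0.7  0.9] t 6.05
d cm [ 2.8  -0.01  8.74] a [ 0.001  0.001 -0.002]
0 [array([513., 224.]), array([620., 267.])] [array([130., 276.]), array([253., 260.])]
1.05 [array([541., 154.]), array([656., 201.])] [array([116., 141.]), array([243., 126.])]
1.4 [array([559., 111.]), array([675., 159.])] [array([109.,  98.]), array([234.,  83.])]
1.92 [array([585.,  48.]), array([700.,  95.])] [array([99., 57.]), array([220.,  42.])]
```

View pics/p3b.png

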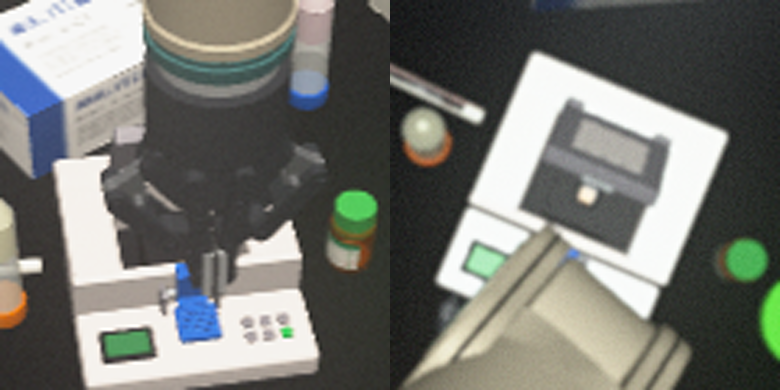

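The top view shows the lid standing at about 1.05 rad, with its edge from (545,155) to (658,200), and the cuvette seated at (588,195). The scene view shows the tab back up. I'll sweep the lid backward at z of about 125 mm.

Call:
send_rows([
  {"dx": 2,"dy": 0,"dz": 0.1,"ax": 0,"ay": 0,"az": 0,"hand": 1},
  {"dx": 5,"dy": 0,"dz": 0.1,"ax": 0,"ay": 0,"az": 0,"hand": 1},
  {"dx": 7,"dy": 0,"dz": 0.1,"ax": 0,"ay": 0,"az": 0,"hand": 1},
  {"dx": 8.5,"dy": 0,"dz": 0.1,"ax": 0,"ay": 0,"az": 0,"hand": 1},
  {"dx": 9.5,"dy": 0,"dz": 0.1,"ax": 0,"ay": 0,"az": 0,"hand": 1},
  {"dx": 10.5,"dy": 0,"dz": 0.1,"ax": 0,"ay": 0,"az": 0,"hand": 1},
  {"dx": 11.5,"dy": 0,"dz": 0.1,"ax": 0,"ay": 0,"az": 0,"hand": 1},
  {"dx": 12.5,"dy": 0,"dz": 0.1,"ax": 0,"ay": 0,"az": 0,"hand": 1},
  {"dx": 12.5,"dy": 0,"dz": 0.1,"ax": 0,"ay": 0,"az": 0,"hand": 1},
])

```text
clock: 7.05
eef_pos: [577.2, 3.8, 124.0]
tool_rot: [3.139, 0.002, -0.367]
force: [-0.4, -0.7, -0.1]
width: -0.2
gripper_force: 0.0
```

Run:
```python
from h import *
go([45,2,125],0)
```

```text
in photometer frame now [ 19.    1.1 124. ] F [-0.4 -0.7 -0.1] t 7.05
d cm [ 2.6  -0.09 -0.1 ] a [ 0.003  0.002 -0.002]
```

Call:
send_rows([
  {"dx": 0.8,"dy": 0,"dz": 0,"ax": 0,"ay": 0,"az": 0,"hand": 1},
  {"dx": 1.6,"dy": 0,"dz": 0,"ax": 0,"ay": 0,"az": 0,"hand": 1},
  {"dx": 2.4,"dy": 0,"dz": 0,"ax": 0,"ay": 0,"az": 0,"hand": 1},
  {"dx": 2.8,"dy": 0,"dz": 0,"ax": 0,"ay": 0,"az": 0,"hand": 1},
  {"dx": 2.8,"dy": 0,"dz": 0,"ax": 0,"ay": 0,"az": 0,"hand": 1},
  {"dx": 2.8,"dy": 0,"dz": 0,"ax": 0,"ay": 0,"az": 0,"hand": 1},
  {"dx": 2.8,"dy": 0,"dz": 0,"ax": 0,"ay": 0,"az": 0,"hand": 1},
  {"dx": 2.8,"dy": 0,"dz": 0,"ax": 0,"ay": 0,"az": 0,"hand": 1},
])

```text
clock: 7.85
eef_pos: [601.7, -5.3, 123.9]
tool_rot: [3.139, 0.004, -0.367]
force: [-0.5, 0.1, -0.0]
width: -0.1
gripper_force: 0.0
```

Call:
send_rows([
  {"dx": -2,"dy": 0,"dz": 0,"ax": 0,"ay": 0,"az": 0,"hand": 1},
  {"dx": -5,"dy": 0,"dz": -1,"ax": 0,"ay": 0,"az": 0,"hand": 1},
  {"dx": -9,"dy": 0,"dz": -4,"ax": 0,"ay": 0,"az": 0,"hand": 1},
  {"dx": -13,"dy": 0,"dz": -7,"ax": 0,"ay": 0,"az": 0,"hand": 1},
  {"dx": -15,"dy": 0,"dz": -9,"ax": 0,"ay": 0,"az": 0,"hand": 1},
  {"dx": -15,"dy": 0,"dz": -9,"ax": 0,"ay": 0,"az": 0,"hand": 1},
  {"dx": -15,"dy": 0,"dz": -9,"ax": 0,"ay": 0,"az": 0,"hand": 1},
  {"dx": -15,"dy": 0,"dz": -9,"ax": 0,"ay": 0,"az": 0,"hand": 1},
])

```text
clock: 8.65
eef_pos: [463.1, 48.2, 213.9]
tool_rot: [3.139, 0.003, -0.367]
force: [0.4, -0.5, -0.4]
width: 0.0
gripper_force: 0.0
```

```bash
python3 lid.py p4
```

```text
in photometer frame now [-103.4    1.9  213.9] F [ 0.4 -0.5 -0.4] t 8.65
d cm [ 2.5  -0.07 17.49] a [ 0.003  0.003 -0.002]
0 [array([513., 224.]), array([620., 267.])] [array([130., 276.]), array([253., 260.])]
1.05 [array([541., 154.]), array([656., 201.])] [array([116., 141.]), array([243., 126.])]
1.4 [array([559., 111.]), array([675., 159.])] [array([109.,  98.]), array([234.,  83.])]
1.92 [array([585.,  48.]), array([700.,  95.])] [array([99., 57.]), array([220.,  42.])]
```

View pics/p4b.png

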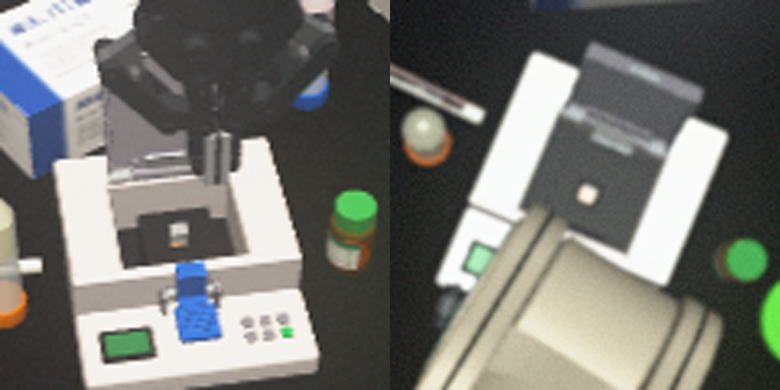

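The top view shows the lid edge from (585,45) to (703,95), which matches full opening at 1.92 rad. The cuvette is still in its well at (588,195), the tab is up, and the tube and vial haven't moved. The gripper is clear, so I'm handing in.

```bash
python3 -c "
from cell import *
print(finish_job())"
```

```text
the job is handed in; nothing more can be done
None
```

I pressed the tab until the lid sprang up, pushed the lid back to about 1.92 rad where it stays by itself, and handed the job in; in the last pictures the tab was back up, the cuvette seated and the gripper clear, and the result was not shown.

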